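# Third hand for the tray's end board

### The arm

A 6-joint arm with a two-finger parallel gripper is mounted at the origin on the work surface. World frame = base frame: x ahead of the robot, y to its left, z up, the work surface at z = 0. Lengths are in m, angles in rad, forces in N, time in s.
With the tool pointing down it reaches from about 0.275 to 0.975 m from the base axis. Payload 8.4 kg.
Tool frame: the origin (TCP) lies midway between the tips of the shut fingers; the grasp point (between the pads) lies manip.grasp_offset behind it (manip.grasp_offset is the distance from the TCP to the grasp point, in m); z points along the fingers, y is the line along which they close (so a half turn about z gives the same grasp; the last joint's range is limited). The gripper opens to 92 mm and grips with 3 to 60 N. Pads are 20 mm wide; open, the fingers measure 128 mm over their backs; the gripper's body (75 mm by 189 mm) begins 69 mm behind the grasp point.
Start: joints at [-1.28, 0.353, 1.633, -0, 1.155, -0.002], TCP at [0.18, -0.598, 0.215] pointing down, gripper open.
Joint ranges: [-2.63, 2.63], [-0.92, 2.1], [0.06, 2.66], [-1.3, 4.44], [0, 2.69], [-3.02, 3.02]. Speed limits (rad/s): [2.22, 2.22, 2.79, 3.14, 3.14, 3.14].

### API

Orientations are given as a unit quaternion [x, y, z, w].
In Python, from rig import manip gives the robot as it stands. The module is installed in compiled form; this text tells all that it offers.
- The arm moves only by the tool drive_tool, never from a script. Its arguments are lists of equal length, an entry for each row: "turn": the turn, a rotation vector about the tool's x, y, z each as a share of 6 degrees, from -1 to 1, a list of three; "translation": the shift along the tool's x, y, z each as a share of 100 cm, from -1 to 1, a list of three; "jaw": the closure in counts, from 0 (fully open) to 255 (shut). A call has 1 to 12 rows; each row shifts and turns the commanded pose from where the row before left it, along the tool's axes as they then stand; what a row does not reach is not made up. A row lasts 1/12 s, in which the tool goes at most 41.7 mm and 7.16 degrees, less where a joint would pass 70% of its speed; a pose out of reach is approached as far as the arm can. A call with a number of a shift or a turn outside -1 to 1 is refused whole. A call with a gripper value outside its range is refused whole. The fingers move at their own pace and stop on an object; "force" is the grip in N (left out, the last holds). Time passes only in rows, so rows that do not move let the fingers close. It gives the time, the measured TCP pose, the force, the opening and the grip force at its end, in the units of the state.
- manip.get_obs(): the state, without advancing time (a new reading comes with each control period).
- manip.read_camera(name): name is "scene" or "top" or "wrist"; returns the picture (420x560x3 uint8, blue, green, red); there is no depth.
- manip.calibration(name): a dict with "fx", "fy", "cx", "cy" (pixels), "D" ([k1, k2, p1, p2, k3] as OpenCV has them; the pictures are not rectified), "R" (3x3) and "t" (3): a world point X has camera coordinates R X + t; the wrist camera has in their place "hand_eye" (4x4, takes a point from camera to tool coordinates, whose origin is the TCP and whose axes are the flange's). Camera axes: x right, y down, z forward; pixel columns grow to the right and rows downward; lengths in m; the calibration is good to about 2 mm. A picture is of the moment at which its call begins: read the wrist's pose just before it. calibration takes no time and is no camera call.
- manip.hand_in(): hands the job in; it is judged then, once.
The state is a dict: "t": time; "joint_positions": joint angles; "qd": joint speeds; "effort": joint torques, N m; "eef_pos": TCP position; "orientation": TCP orientation; "ft_force": force on the tool from outside, world axes, zero at the start; "wrist_torque": the same for the moment, N m; "gripper_width": finger opening in m; "grip_force": force on a finger pad.
Only numpy, scipy, OpenCV 4.12 (cv2) and the standard library are available. Lean on these libraries where they do the work, as an engineer would, in place of code of your own. Each camera call takes 0.05 s, during which the arm holds its last target. There are 200 camera calls.

### The job

A wooden parts tray stands in the screwing jig with one end still open. Take the long end board from the peg rack, stand it on the jig's narrow rest strip so that it closes the open end, with its ends flush with the outsides of the tray's two sides, and press it squarely and steadily against the ends of both sides with about 10 newtons (no less than 5, no more than 20) for your workmate to drive the screws at its corners. Hold it by its middle and finish while still pressing, without letting go; leave the two shorter divider boards in the rack and all else on the bench where it is.

Things in the scene. Friction and masses are not known exactly. Their poses are not given: they have to be found in the camera images.
- end_board_mid (a point): The end board to fit: light wood, 190 mm long (its y), 15 mm thick (its x), 70 mm high (its z), 0.1 to 0.2 kg, two screw holes near each end on both faces; symmetric, either face may look either way. The longest and highest of the three boards that stand on edge in the peg rack, in any slot. Reading: its centre, half-way up (35 mm above its underside).
- end_board: The same end board; origin in the middle of its underside, axes as for its centre.
- tray_mouth (a point): Middle of the tray's open end, fixed: midway between the sides, in the plane of their end faces, level with their underside and the rest strip's top (39 mm above the bench). x points into the tray, level and square to the end faces, roughly away from the robot; y along the open end; z up. The fitted board's centre lies at x -7.5, y 0, z 35 mm here.
- rest_mid (a point): Middle of the top of the narrow rest strip in front of the open end (8.5 mm before the end plane): 14 mm wide in x (to 1.5 mm short of the end plane), 150 mm long in y, 24 mm above the jig's base, which reaches 46 mm in front of here. Axes as for the open end. Its friction takes part of the push if the board is also pressed down on it.
- carcass: The tray, clamped rigidly in the jig (no give): two sides, far end, bottom panel; light wood, 215 x 190 x 70 mm. Origin and axes of the open end. Inside it is open from above, 200 x 160 mm, bottom panel 13 mm up. Cleats 24 mm up stand outside the sides from x = 60 mm on; two toggle clamps at x = 195 to 275 mm reach 115 mm up.
- side_left: The tray's side at +y: board 215 x 15 x 70 mm on edge, its front end face 15 x 70 mm; origin in the middle of that face's lower edge, 87.5 mm in y from the middle of the open end.
- side_right: The tray's side at -y: same size; origin likewise.
- rack: The peg rack, fixed: a plywood base 215 x 180 x 18 mm (origin under its centre) with three slots along its y at x = -75, 0 and 75 mm. Each board stands on the base (18 mm above the bench) on its long edge, between two pairs of 8 mm dowels 45 mm high at y = +-50 mm, with 1.5 mm of play each side; it comes out straight upwards.
- divider_a_mid (a point): A shorter divider board in the rack, 130 x 15 x 52 mm, not needed. Reading: its centre, half-way up (26 mm above its underside); x across its thickness, y along its length, z up.
- divider_b_mid (a point): The other divider board, the same. Reading: its centre, half-way up (26 mm above its underside); x across its thickness, y along its length, z up.
- driver: Cordless screwdriver lying on the bench, about 190 x 160 mm and 48 mm high; leave alone.
- glue: White glue bottle, 56 mm wide, 170 mm high, standing at the side; leave alone.
- mallet: Rubber mallet lying at the side, 270 mm long; leave alone.
- square: Try square lying flat on the bench, 200 mm blade, 18 mm high; leave alone.
- bin_screws: Blue open-fronted bin of screws, 160 x 100 x 75 mm, behind the rack; leave alone.
- mug: White mug, 80 mm wide, 90 mm high; leave alone.

How it is judged:
On the way, in this order (a step that is already met when the one before it is completed fails the run):
1. the end board is lifted out of the rack, clear of its dowels (height (world z) of end_board_mid above 0.105 m and contact force between end_board and rack below 0.01 N), for 0.1 s.
2. the end board stands on the rest strip across the open end and is pressed on both sides with 5 to 20 N for a second and a half (contact force between end_board and carcass between 5 and 20 N and contact force between end_board and side_left above 1 N and contact force between end_board and side_right above 1 N and contact force between the fingers and end_board above 2 N and x of end_board_mid in the frame of tray_mouth between -0.0105 and -0.0045 m and y of end_board_mid in the frame of tray_mouth between -0.005 and 0.005 m and z of end_board_mid in the frame of tray_mouth between 0.032 and 0.039 m and angle between the y axis of end_board_mid and the y axis of tray_mouth, either way round below 0.025 rad and angle between end_board_mid's own z axis and vertical below 0.04 rad and linear speed of end_board below 0.01 m/s and y of the grasp point in the frame of end_board_mid between -0.045 and 0.045 m), for 1.5 s.
At the end, for the whole second after the job is handed in: Fingers still on the end board within 45 mm of its middle, pushing 5 to 20 N on the tray, over 1 N on each side; board at rest on the rest strip (3 mm), upright (0.04 rad), square to the end (0.025 rad), flush with the outsides (5 mm); dividers and the rest within 30 mm of their places (all of step 2 and distance of each of divider_a_mid, divider_b_mid from where it was at the start of the episode below 0.03 m); the arm keeps its last pose, push and grip.
It fails at once if a divider board is pulled from its place in the rack (distance of any of divider_a_mid, divider_b_mid from where it was at the start of the episode above 0.03 m).
It fails at once if something else on the bench is pushed away or knocked over (distance of any of driver, glue, mallet, square, bin_screws, mug from where it was at the start of the episode above 0.03 m).
It also fails if it takes over 58 s, if anything falls off the work surface, if the arm or the gripper's body presses on something with over 40 N, if the wrist force passes 120 N, or if a joint passes its speed limit or range.

## Working session

There is one attempt and no reset: what is moved stays moved. The work goes in short steps, Python scripts to look and compute and a tool call to move; the robot and the scene stay as the last step left them, time stands still between calls to the robot, and variables do not carry over. Pictures are saved under pics/ and viewed, at most 10 in all, crops included, and the job is handed in when it is done.

Besides the shell and the picture viewer there is one more tool, called by a JSON object that holds its "name" and its "arguments". drive_tool: Moves the arm, as the interface text tells. Shift numbers are shares of 100 cm and turn numbers shares of 6 degrees, none past 1 either way. Its arguments: {"type":"object","properties":{"turn":{"type":"array","items":{"type":"array","items":{"type":"number","minimum":-1,"maximum":1}}},"translation":{"type":"array","items":{"type":"array","items":{"type":"number","minimum":-1,"maximum":1}}},"jaw":{"type":"array","items":{"type":"number"}},"force":{"type":"number"}},"required":["turn","translation","jaw"]}

```bash
mkdir -p pics
python3 - <<'E'
from rig import manip
import cv2,numpy as np
o=manip.get_obs()
for k,v in o.items(): print(k,np.round(v,4))
print(manip.grasp_offset)
for n in("scene","top","wrist"):
    cv2.imwrite(f"pics/{n}0.png",manip.read_camera(n)); print(n,manip.calibration(n))
E
```

```text
t 0.0
joint_positions [-1.2804  0.3536  1.6341  0.      1.1552 -0.0024]
qd [-0.0003  0.0022 -0.0003  0.0016 -0.0017 -0.0011]
effort [-3.70000e-03 -5.93848e+01 -3.34214e+01  6.97000e-02  2.32000e-02
 -1.00000e-04]
eef_pos [ 0.1803 -0.5979  0.2139]
orientation [ 9.893e-01  1.459e-01 -1.000e-04 -7.000e-04]
ft_force [-0.0739 -0.3477 -0.272 ]
wrist_torque [0.0599 0.0296 0.0331]
grip_force 0.0
gripper_width 0.092
0.0187
scene {'fx': 533.3452019271439, 'fy': 533.3452019271439, 'cx': 281.00638547588954, 'cy': 198.95663792504925, 'D': array([-0.19403316,  0.        ,  0.        ,  0.        ,  0.        ]), 'R': array([[-2.29994480e-01,  9.73191931e-01, -6.45588477e-05],
       [ 6.26154703e-01,  1.47928377e-01, -7.65537382e-01],
       [-7.45005253e-01, -1.76109796e-01, -6.43391415e-01]]), 't': array([ 0.10333258, -0.29394652,  2.10916451])}
top {'fx': 538.9197190130614, 'fy': 538.9197190130614, 'cx': 275.47446542742694, 'cy': 205.49751845333756, 'D': array([-0.19215761,  0.        ,  0.        ,  0.        ,  0.        ]), 'R': array([[ 1.01104549e-02, -9.99948523e-01,  8.54137170e-04],
       [-9.88122743e-01, -1.01218588e-02, -1.53332947e-01],
       [ 1.53333699e-01,  7.06273481e-04, -9.88174214e-01]]), 't': array([-0.01389768,  0.56170142,  1.77547183])}
wrist {'fx': 306.34766572687323, 'fy': 306.34766572687323, 'cx': 280.6568671365158, 'cy': 209.25478600599124, 'D': array([-0.01689833,  0.        ,  0.        ,  0.        ,  0.        ]), 'hand_eye': array([[-3.09002275e-04, -9.67785447e-01, -2.51776157e-01,
         7.10258741e-02],
       [ 9.99999882e-01, -3.93642178e-04,  2.85805193e-04,
        -5.52762591e-04],
       [-3.75707821e-04, -2.51776039e-01,  9.67785454e-01,
        -1.70688060e-01],
       [ 0.00000000e+00,  0.00000000e+00,  0.00000000e+00,
         1.00000000e+00]])}
```

View pics/top0.png

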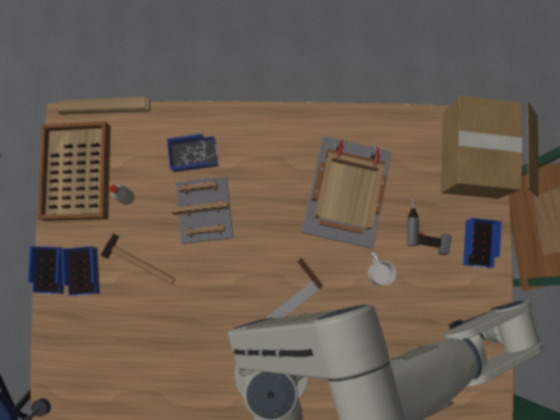

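View pics/scene0.png

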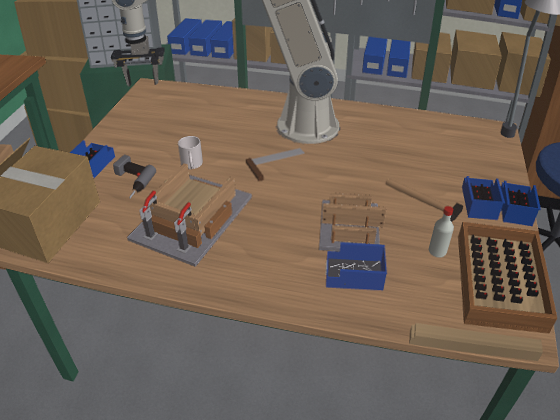

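The top view shows the rack at about (203,209), with the end board in its middle slot from (173,209) to (229,206). The tray's open end is near (343,232), facing the robot. The mug is at (382,268) and the driver at (425,235).

```bash
cat > h.py <<'E'
from rig import manip
import cv2,numpy as np
from scipy.spatial.transform import Rotation as Ro
def cam(n,o=None):
    c=manip.calibration(n);K=np.array([[c['fx'],0,c['cx']],[0,c['fy'],c['cy']],[0,0,1]])
    if n=='wrist':
        o=o or manip.get_obs();T=np.eye(4);T[:3,:3]=Ro.from_quat(o['orientation']).as_matrix();T[:3,3]=o['eef_pos']
        W=np.linalg.inv(T@c['hand_eye']);return K,c['D'],W[:3,:3],W[:3,3]
    return K,c['D'],np.array(c['R']),np.array(c['t'])
def rays(C,px):
    K,D,R,t=C;u=cv2.undistortPoints(np.array(px,float).reshape(-1,1,2),K,D)[:,0]
    return -R.T@t, np.c_[u,np.ones(len(u))]@R
def plane(C,px,z):
    c,d=rays(C,px);return c+d*((z-c[2])/d[:,2])[:,None]
def proj(C,X):
    return cv2.projectPoints(np.array(X,float).reshape(-1,3),cv2.Rodrigues(C[2])[0],C[3],C[0],C[1])[0][:,0]
def tri(C1,p1,C2,p2):
    a,d=rays(C1,p1);b,e=rays(C2,p2);out=[]
    for i in range(len(d)):
        s=np.linalg.lstsq(np.c_[d[i],-e[i]],b-a,rcond=None)[0];P=a+s[0]*d[i];Q=b+s[1]*e[i];out.append([*(P+Q)/2,np.linalg.norm(P-Q)])
    return np.array(out)
def delta(pos,xdir_deg,o=None):
    "remaining shift in tool axes (shares of 1 m) and yaw turn to a tool-down pose with tool x at xdir_deg"
    o=o or manip.get_obs();R=Ro.from_quat(o['orientation'])
    a=np.radians(xdir_deg);G=np.c_[[np.cos(a),np.sin(a),0],[np.sin(a),-np.cos(a),0],[0,0,-1]]
    rv=(R.inv()*Ro.from_matrix(G)).as_rotvec(degrees=True)
    print('shift tool',np.round(R.inv().apply(np.array(pos)-o['eef_pos']),4),'turn/6deg',np.round(rv/6,3))
def st():
    o=manip.get_obs();R=Ro.from_quat(o['orientation']).as_matrix()
    print('t',round(o['t'],2),'pos',np.round(o['eef_pos'],4),'xdir',np.round(np.degrees(np.arctan2(R[1,0],R[0,0])),2),'z',np.round(R[:,2],4),'F',np.round(o['ft_force'],2),'M',np.round(o['wrist_torque'],2),'w',round(o['gripper_width'],4),'g',round(o['grip_force'],2));return o
E
python3 - <<'E'
from h import *
C=cam('top');np.set_printoptions(precision=3,suppress=True)
print(plane(C,[(173,209),(229,206),(203,207)],.088))
print(plane(C,[(314,228),(376,240),(345,234),(357,150)],.109))
o=st()
P=(plane(C,[(173,209)],.088)+plane(C,[(229,206)],.088))[0]/2
delta([P[0]-0.0,P[1],.3],0)
E
```

```text
[[0.54  0.331 0.088]
 [0.552 0.145 0.088]
 [0.547 0.231 0.088]]
[[ 0.479 -0.134  0.109]
 [ 0.442 -0.336  0.109]
 [ 0.461 -0.234  0.109]
 [ 0.741 -0.278  0.109]]
t 0.15 pos [ 0.18  -0.598  0.214] xdir 16.78 z [-0.     0.001 -1.   ] F [-0.6   0.75  0.41] M [-0.04  0.    0.02] w 0.0919 g 0.0
shift tool [ 0.591 -0.695 -0.085] turn/6deg [-0.01   0.001  2.796]
```

{"name": "drive_tool", "arguments": {"turn": [[0,0,-1],[0,0,-1],[0,0,-1],[0,0,-1],[0,0,-1],[0,0,-1],[0,0,-1],[0,0,-1],[0,0,-1],[0,0,-1],[0,0,-1],[0,0,-1]], "translation": [[0,0,-0.01],[0,0,-0.01],[0,0,-0.01],[0,0,-0.01],[0,0,-0.01],[0,0,-0.01],[0,0,-0.01],[0,0,-0.01],[0,0,-0.01],[0,0,-0.01],[0,0,-0.01],[0,0,-0.01]], "jaw": [0,0,0,0,0,0,0,0,0,0,0,0]}}

```text
t: 1.15
eef_pos: [0.1803, -0.5982, 0.3347]
orientation: [0.713, 0.701, 0.0, -0.0]
ft_force: [0.1, -0.7, 0.7]
gripper_width: 0.0919
grip_force: 0.0
```

{"name": "drive_tool", "arguments": {"turn": [[0,0,0],[0,0,0],[0,0,0],[0,0,0],[0,0,0],[0,0,0],[0,0,0],[0,0,0],[0,0,0],[0,0,0],[0,0,0],[0,0,0]], "translation": [[0.025,0.023,0],[0.025,0.023,0],[0.025,0.023,0],[0.025,0.023,0],[0.025,0.023,0],[0.025,0.023,0],[0.025,0.023,0],[0.025,0.023,0],[0.025,0.023,0],[0.025,0.023,0],[0.025,0.023,0],[0.025,0.023,0]], "jaw": [0,0,0,0,0,0,0,0,0,0,0,0]}}

```text
t: 2.15
eef_pos: [0.4635, -0.3029, 0.3345]
orientation: [0.715, 0.7, -0.0, -0.0]
ft_force: [1.1, -0.2, 0.3]
gripper_width: 0.0919
grip_force: 0.0
```

{"name": "drive_tool", "arguments": {"turn": [[0,0,0],[0,0,0]], "translation": [[0,0,0],[0,0,0]], "jaw": [0,0]}}

```text
t: 2.32
eef_pos: [0.4635, -0.3032, 0.3343]
orientation: [0.714, 0.701, -0.0, -0.0]
ft_force: [-0.8, -0.6, -0.6]
gripper_width: 0.0919
grip_force: 0.0
```

Run:
```python
from h import *
o=st();np.savez('w1',p=o['eef_pos'],q=o['orientation'])
cv2.imwrite('pics/w1.png',manip.read_camera('wrist'))
```

```text
t 2.32 pos [ 0.4635 -0.3032  0.3343] xdir 88.95 z [-6.e-04  2.e-04 -1.e+00] F [-0.81 -0.56 -0.64] M [-0.03 -0.05  0.01] w 0.0919 g 0.0
```

View pics/w1.png

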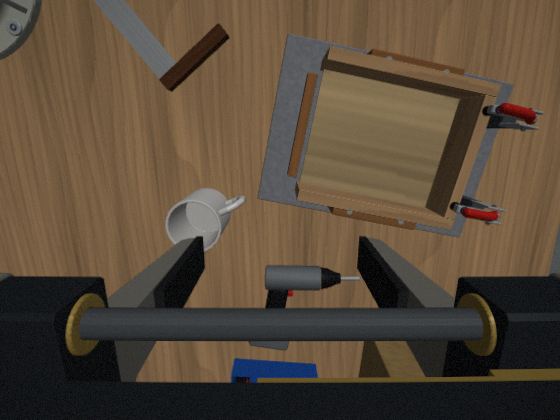

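The wrist view shows the tray. Its open end runs from the left side's outer corner near (328,50) to the right side's near (298,195). The rest strip runs from (312,75) to (293,175), the mug is at (200,220) and the driver at (300,280).

{"name": "drive_tool", "arguments": {"turn": [[0,0,0],[0,0,0],[0,0,0],[0,0,0],[0,0,0],[0,0,0]], "translation": [[0.01,0.03,0],[0.01,0.03,0],[0.01,0.03,0],[0.01,0.03,0],[0,0,0],[0,0,0]], "jaw": [0,0,0,0,0,0]}}

```text
t: 2.87
eef_pos: [0.5835, -0.2677, 0.3337]
orientation: [0.715, 0.7, -0.0, -0.001]
ft_force: [-1.7, 0.6, 0.0]
gripper_width: 0.0919
grip_force: 0.0
```

Run:
```python
from h import *
o=st();np.savez('w2',p=o['eef_pos'],q=o['orientation'])
cv2.imwrite('pics/w2.png',manip.read_camera('wrist'))
a=cv2.imread('pics/w1.png')[30:220,250:370];b=cv2.imread('pics/w2.png')[40:230,130:290]
f=lambda x:cv2.resize(x,None,fx=2.8,fy=2.8,interpolation=cv2.INTER_CUBIC)
cv2.imwrite('pics/c12.png',np.hstack([f(a),f(b)]))
```

```text
t 2.87 pos [ 0.5835 -0.2677  0.3337] xdir 88.78 z [-1.4e-03  2.0e-04 -1.0e+00] F [-1.73  0.62  0.02] M [-0.   -0.03  0.01] w 0.0919 g 0.0
```

View pics/c12.png

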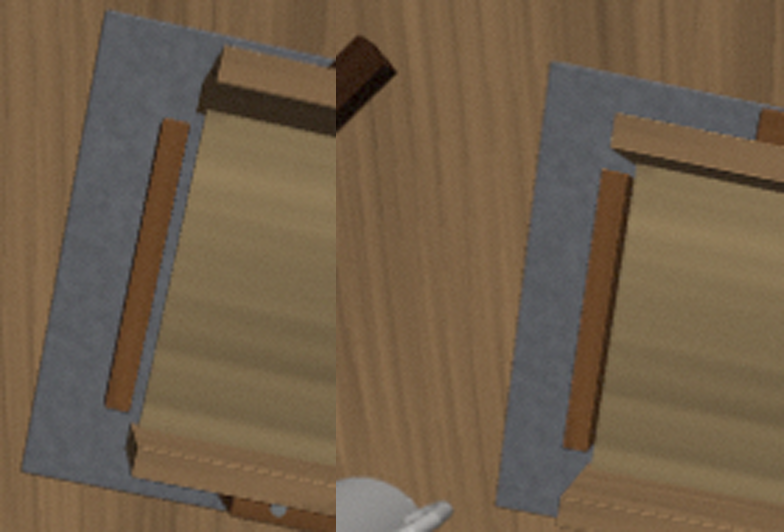

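The crops show the strip corners and the tops of the side ends clearly in both views. I'll fit the tray pose to those points.

```bash
cat > fit.py <<'E'
from h import *
from scipy.optimize import least_squares
def L(n):
    d=np.load(n+'.npz');return cam('wrist',dict(eef_pos=d['p'],orientation=d['q']))
def fit(M,views,x0):
    def r(v):
        c,s=np.cos(v[2]),np.sin(v[2]);X=M@np.array([[c,s,0],[-s,c,0],[0,0,1]])+[v[0],v[1],v[3]]
        return np.concatenate([(proj(C,X[k])-p).ravel() for C,k,p in views])
    s=least_squares(r,x0,loss='soft_l1');return s.x,r(s.x).reshape(-1,2)
E
python3 - <<'E'
from fit import *
np.set_printoptions(precision=4,suppress=True)
# tray frame: strip corners (z=0), side top corners z=70
M=np.array([[-15.5,75,0],[-1.5,75,0],[-1.5,-75,0],[-15.5,-75,0],[0,95,70],[0,80,70],[0,-80,70],[0,-95,70]])/1000
p1=np.array([(163,120),(189,123),(131,411),(105,406),(222,46),(214,82),(139,430),(131,475)])/2.8+[250,30]-.3
p2=np.array([(265,169),(297,177),(256,451),(228,446),(279,114),(275,149),(232,487),(222,515)])/2.8+[130,40]-.3
k=np.arange(8);C1,C2=L('w1'),L('w2')
T=tri(C1,p1,C2,p2);print(T)
for vs in([(C1,k,p1),(C2,k,p2)],[(C1,k[:4],p1[:4]),(C2,k[:4],p2[:4])]):
    x,r=fit(M,vs,[.46,-.235,-.17,.039]);print(x,np.degrees(x[2]));print(r.T)
E
```

```text
[[ 0.5047 -0.1539  0.0386  0.001 ]
 [ 0.5193 -0.1559  0.0302  0.0024]
 [ 0.4882 -0.3033  0.0322  0.0007]
 [ 0.4737 -0.2993  0.0365  0.0001]
 [ 0.524  -0.1371  0.107   0.0003]
 [ 0.521  -0.1511  0.1056  0.0007]
 [ 0.4891 -0.3036  0.1018  0.004 ]
 [ 0.484  -0.3215  0.1021  0.0038]]
[ 0.5046 -0.2292 -0.2079  0.0329] -11.911916328144999
[[-0.3052 -0.034  -0.289   0.1299 -0.268  -0.1936 -0.2333  0.3585  0.8795
  -1.0654 -0.5616  0.6523  0.6526  0.3042 -1.2047  0.9632]
 [-0.6026  0.3152 -0.3364 -0.2464  0.2299  0.6855  4.4993 -0.7732 -0.203
  -1.2096 -0.6759 -0.494  -0.379  -0.1333  1.6443  1.9633]]
[ 0.5047 -0.2298 -0.2087  0.034 ] -11.95825574891635
[[-0.1077  0.1812 -0.207   0.1967  0.9069 -1.0199 -0.6211  0.5773]
 [-0.2878  0.6421  0.1457  0.226   0.1617 -0.8335 -0.1586  0.014 ]]
```

{"name": "drive_tool", "arguments": {"turn": [[0,0,0],[0,0,0],[0,0,0],[0,0,0],[0,0,0],[0,0,0],[0,0,0],[0,0,0],[0,0,0],[0,0,0],[0,0,0],[0,0,0]], "translation": [[0.037,-0.008,0],[0.037,-0.008,0],[0.037,-0.008,0],[0.037,-0.008,0],[0.037,-0.008,0],[0.037,-0.008,0],[0.037,-0.008,0],[0.037,-0.008,0],[0.037,-0.008,0],[0.037,-0.008,0],[0.037,-0.008,0],[0.037,-0.008,0]], "jaw": [0,0,0,0,0,0,0,0,0,0,0,0]}}

```text
t: 3.92
eef_pos: [0.4959, 0.1787, 0.335]
orientation: [0.715, 0.699, 0.0, 0.0]
ft_force: [1.5, -0.5, 0.3]
gripper_width: 0.0923
grip_force: 0.0
```

{"name": "drive_tool", "arguments": {"turn": [[0,0,0],[0,0,0],[0,0,0]], "translation": [[0,0,0],[0,0,0],[0,0,0]], "jaw": [0,0,0]}}

```text
t: 4.17
eef_pos: [0.4968, 0.1774, 0.3347]
orientation: [0.715, 0.699, -0.0, 0.0]
ft_force: [-0.3, -1.3, 0.3]
gripper_width: 0.0921
grip_force: 0.0
```

Run:
```python
from h import *
o=st();np.savez('w3',p=o['eef_pos'],q=o['orientation'])
cv2.imwrite('pics/w3.png',manip.read_camera('wrist'))
```

```text
t 4.17 pos [0.4968 0.1774 0.3347] xdir 88.75 z [ 2.e-04 -8.e-04 -1.e+00] F [-0.33 -1.35  0.26] M [-0.01 -0.07 -0.01] w 0.0921 g 0.0
```

{"name": "drive_tool", "arguments": {"turn": [[0,0,0],[0,0,0],[0,0,0],[0,0,0],[0,0,0],[0,0,0]], "translation": [[0.005,0.04,0],[0.005,0.04,0],[0.005,0.04,0],[0,0,0],[0,0,0],[0,0,0]], "jaw": [0,0,0,0,0,0]}}

```text
t: 4.72
eef_pos: [0.6171, 0.1895, 0.334]
orientation: [0.715, 0.699, -0.001, -0.0]
ft_force: [-0.2, -0.3, -0.3]
gripper_width: 0.0922
grip_force: 0.0
```

Run:
```python
from h import *
o=st();np.savez('w4',p=o['eef_pos'],q=o['orientation'])
cv2.imwrite('pics/w4.png',manip.read_camera('wrist'))
cv2.imwrite('pics/c34.png',np.hstack([cv2.resize(cv2.imread(f'pics/w{i}.png')[20:230,a:a+140],None,fx=2.8,fy=2.8,interpolation=cv2.INTER_CUBIC) for i,a in((3,240),(4,150))]))
```

```text
t 4.72 pos [0.6171 0.1895 0.334 ] xdir 88.65 z [-1.5e-03 -6.0e-04 -1.0e+00] F [-0.23 -0.29 -0.3 ] M [-0.04 -0.   -0.04] w 0.0922 g 0.0
```

View pics/c34.png

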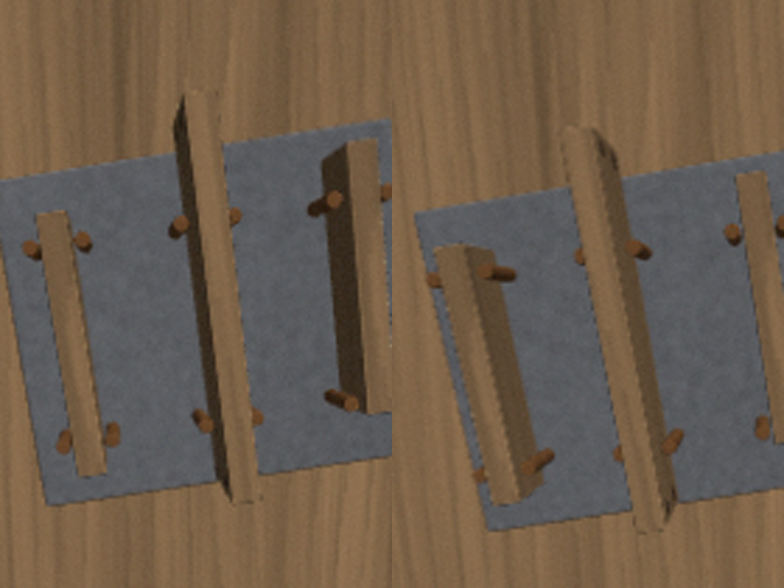

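The end board is the middle, longest one, clear of its neighbours. Its top-face corners in the left crop are (187,90), (217,94), (260,499) and (232,502). In the right crop they are (563,130), (594,127), (663,528) and (638,532).

Run:
```python
from fit import *
np.set_printoptions(precision=4,suppress=True)
M=np.array([[-7.5,95,0],[7.5,95,0],[7.5,-95,0],[-7.5,-95,0]])/1000
p3=np.array([(187,90),(217,94),(260,499),(232,502)])/2.8+[240,20]-.3
p4=np.array([(171,130),(202,127),(271,528),(246,532)])/2.8+[150,20]-.3
k=np.arange(4);C3,C4=L('w3'),L('w4')
print(tri(C3,p3,C4,p4))
x,r=fit(M,[(C3,k,p3),(C4,k,p4)],[.546,.238,.06,.088]);print(x,np.degrees(x[2]));print(r.T)
o=st()
yaw=np.degrees(x[2])
delta([x[0],x[1],.2],90+yaw)
```

```text
[[0.5329 0.3407 0.0896 0.0014]
 [0.5465 0.3408 0.0863 0.0012]
 [0.5686 0.1552 0.091  0.0002]
 [0.5553 0.1527 0.0868 0.0004]]
[0.5508 0.2472 0.1192 0.0851] 6.827444077719282
[[-0.9025  0.2458 -0.0044 -0.6172 -0.0115  0.5394  1.2176 -0.2851]
 [ 1.5206 -1.715   0.0179  0.4121  0.1158 -0.6773  0.0484  0.0789]]
t 4.77 pos [0.6168 0.1899 0.3346] xdir 88.68 z [-0.0007 -0.0003 -1.    ] F [-0.61 -0.05 -0.43] M [-0.06 -0.07 -0.01] w 0.0919 g 0.0
shift tool [ 0.0558 -0.0671  0.1346] turn/6deg [-0.007  0.002 -1.358]
```

{"name": "drive_tool", "arguments": {"turn": [[0,0,-0.68],[0,0,-0.68],[0,0,0],[0,0,0],[0,0,0],[0,0,0],[0,0,0],[0,0,0],[0,0,0],[0,0,0],[0,0,0],[0,0,0]], "translation": [[0,0,0],[0,0,0],[0.0216,-0.0196,0],[0.0216,-0.0196,0],[0.0216,-0.0196,0],[0,0,0.035],[0,0,0.035],[0,0,0.035],[0,0,0.035],[0,0,0.035],[0,0,0.03],[0,0,0]], "jaw": [110,110,110,110,110,110,110,110,110,110,110,110]}}

```text
t: 5.77
eef_pos: [0.5468, 0.2465, 0.1249]
orientation: [0.663, 0.749, -0.004, -0.002]
ft_force: [-1.8, -0.4, -0.9]
gripper_width: 0.0523
grip_force: 0.0
```

Run:
```python
from fit import *
o=st();delta([.5508,.2472,.044],96.83,o);cv2.imwrite('pics/w5.png',manip.read_camera('wrist'))
```

```text
t 5.77 pos [0.5468 0.2465 0.1249] xdir 96.93 z [-0.0076 -0.0035 -1.    ] F [-1.84 -0.44 -0.89] M [-0.1  -0.02  0.05] w 0.0523 g 0.0
shift tool [0.0004 0.0048 0.0809] turn/6deg [-0.076  0.024  0.017]
```

View pics/w5.png

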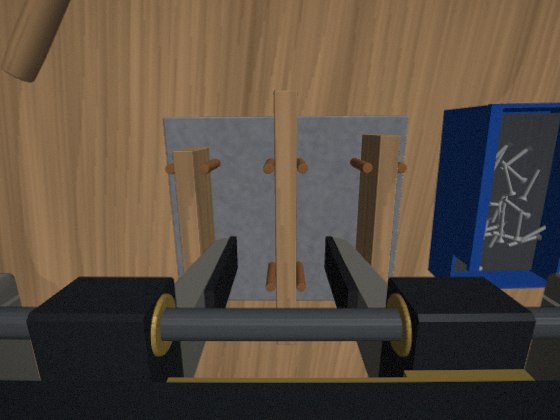

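The fingers straddle the middle board (board about column 286, finger midline about 282), clear of the dividers and dowels. I'll let it settle, recheck and go down.

{"name": "drive_tool", "arguments": {"turn": [[0,0,0],[0,0,0],[0,0,0]], "translation": [[0,0,0.02],[0,0,0],[0,0,0]], "jaw": [110,110,110]}}

```text
t: 6.07
eef_pos: [0.5515, 0.2487, 0.1116]
orientation: [0.663, 0.749, 0.001, 0.0]
ft_force: [0.3, 0.9, 0.4]
gripper_width: 0.0524
grip_force: 0.0
```

Run:
```python
from fit import *
o=st();delta([.5508,.2472,.044],96.83,o)
```

```text
t 6.07 pos [0.5515 0.2487 0.1116] xdir 96.93 z [ 1.1e-03  5.0e-04 -1.0e+00] F [0.33 0.89 0.35] M [-0.03 -0.14 -0.02] w 0.0524 g 0.0
shift tool [-0.0014 -0.0009  0.0676] turn/6deg [ 0.011 -0.004  0.017]
```

Settled, and centred within 1.5 mm. I'll descend and close with a moderate grip.

{"name": "drive_tool", "arguments": {"turn": [[0,0,0],[0,0,0],[0,0,0],[0,0,0],[0,0,0],[0,0,0],[0,0,0],[0,0,0],[0,0,0],[0,0,0],[0,0,0],[0,0,0]], "translation": [[-0.001,-0.001,0.017],[0,0,0.017],[0,0,0.017],[0,0,0.016],[0,0,0],[0,0,0],[0,0,0],[0,0,0],[0,0,0],[0,0,0],[0,0,0],[0,0,0]], "jaw": [110,110,110,110,110,110,255,255,255,255,255,255], "force": 30}}

```text
t: 7.07
eef_pos: [0.5503, 0.2476, 0.0429]
orientation: [0.663, 0.749, 0.0, 0.0]
ft_force: [-0.2, -0.1, 7.2]
gripper_width: 0.0143
grip_force: 30.0
```

Run:
```python
from fit import *
o=st();delta([.5508,.2472,.25],96.83,o)
```

```text
t 7.07 pos [0.5503 0.2476 0.0429] xdir 96.94 z [ 2.e-04  1.e-04 -1.e+00] F [-0.23 -0.09  7.2 ] M [-0.13 -0.19  0.18] w 0.0143 g 30.0
shift tool [-0.0004  0.0004 -0.2071] turn/6deg [ 0.002 -0.001  0.018]
```

{"name": "drive_tool", "arguments": {"turn": [[0,0,0],[0,0,0],[0,0,0],[0,0,0],[0,0,0],[0,0,0],[0,0,0],[0,0,0],[0,0,0],[0,0,0],[0,0,0],[0,0,0]], "translation": [[0,0,-0.005],[0,0,-0.01],[0,0,-0.015],[0,0,-0.02],[0,0,-0.02],[0,0,-0.02],[0,0,-0.02],[0,0,-0.02],[0,0,-0.02],[0,0,0],[0,0,0],[0,0,0]], "jaw": [255,255,255,255,255,255,255,255,255,255,255,255]}}

```text
t: 8.07
eef_pos: [0.5497, 0.2473, 0.1919]
orientation: [0.663, 0.749, -0.0, -0.0]
ft_force: [0.5, -0.6, -1.2]
gripper_width: 0.0148
grip_force: 30.0
```

Run:
```python
from fit import *
o=st();np.savez('w6',p=o['eef_pos'],q=o['orientation']);cv2.imwrite('pics/w6.png',manip.read_camera('wrist'))
cv2.imwrite('pics/c6.png',cv2.resize(manip.read_camera('wrist')[60:260,220:360],None,fx=3,fy=3,interpolation=cv2.INTER_CUBIC))
```

```text
t 8.07 pos [0.5497 0.2473 0.1919] xdir 96.93 z [-9.e-04 -4.e-04 -1.e+00] F [ 0.48 -0.62 -1.18] M [-0.04 -0.11  0.05] w 0.0148 g 30.0
```

View pics/c6.png

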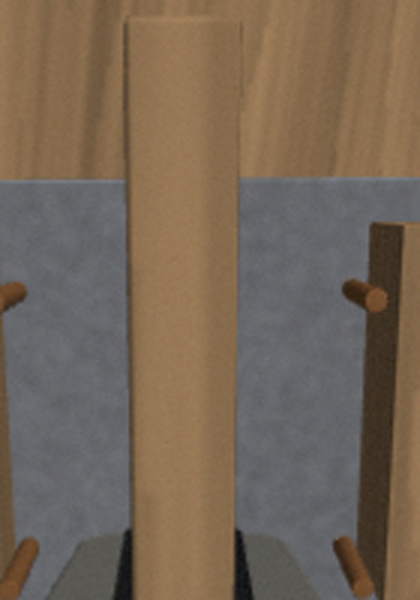

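The board is held upright. Its far top end edge lies at crop row 17, columns 128 to 242. From that I'll work out its place in the hand.

Run:
```python
from fit import *
np.set_printoptions(precision=4,suppress=True)
c=manip.calibration('wrist');H=c['hand_eye'];K=np.array([[c['fx'],0,c['cx']],[0,c['fy'],c['cy']],[0,0,1]])
px=np.array([(128,17),(242,17),(130,300),(237,300),(131,500),(236,500)])/3+[220,60]-.3
u=cv2.undistortPoints(px.reshape(-1,1,2),K,c['D'])[:,0];d=np.c_[u,np.ones(len(u))]@H[:3,:3].T
for z in(-.045,-.049,-.041):print(H[:3,3]+d*((z-H[2,3])/d[:,2])[:,None])
# tray refit with z fixed
M=np.array([[-15.5,75,0],[-1.5,75,0],[-1.5,-75,0],[-15.5,-75,0],[0,95,70],[0,80,70],[0,-95,70]])/1000
k=np.arange(7)
i=[0,1,2,3,4,5,7]
p1=(np.array([(163,120),(189,123),(131,411),(105,406),(222,46),(214,82),(139,430),(131,475)])/2.8+[250,30]-.3)[i]
p2=(np.array([(265,169),(297,177),(256,451),(228,446),(279,114),(275,149),(232,487),(222,515)])/2.8+[130,40]-.3)[i]
for zz in(.035,.039):
  Mz=M+[0,0,zz]
  from scipy.optimize import least_squares
  def r(v):
    cc,s=np.cos(v[2]),np.sin(v[2]);X=Mz@np.array([[cc,s,0],[-s,cc,0],[0,0,1]])+[v[0],v[1],0]
    return np.concatenate([(proj(L(n),X)-p).ravel() for n,p in(('w1',p1),('w2',p2))])
  s=least_squares(r,[.5,-.23,-.2],loss='soft_l1');print(zz,s.x,np.degrees(s.x[2]),s.cost)
```

```text
[[ 0.0949 -0.0066 -0.045 ]
 [ 0.0949  0.0078 -0.045 ]
 [ 0.0593 -0.0069 -0.045 ]
 [ 0.0593  0.0076 -0.045 ]
 [ 0.0309 -0.0072 -0.045 ]
 [ 0.0309  0.0079 -0.045 ]]
[[ 0.0941 -0.0064 -0.049 ]
 [ 0.0941  0.0075 -0.049 ]
 [ 0.0597 -0.0066 -0.049 ]
 [ 0.0597  0.0074 -0.049 ]
 [ 0.0322 -0.0069 -0.049 ]
 [ 0.0322  0.0077 -0.049 ]]
[[ 0.0956 -0.0068 -0.041 ]
 [ 0.0956  0.008  -0.041 ]
 [ 0.059  -0.0071 -0.041 ]
 [ 0.059   0.0079 -0.041 ]
 [ 0.0296 -0.0074 -0.041 ]
 [ 0.0296  0.0082 -0.041 ]]
0.035 [ 0.5045 -0.2296 -0.2094] -11.997561461863818 4.314463887933442
0.039 [ 0.5046 -0.2298 -0.2094] -11.995615545211376 7.34970151828046
```

{"name": "drive_tool", "arguments": {"turn": [[0,0,0.63],[0,0,0.63],[0,0,0.63],[0,0,0.63],[0,0,0.63],[0,0,0],[0,0,0],[0,0,0],[0,0,0],[0,0,0],[0,0,0],[0,0,0]], "translation": [[0,0,0],[0,0,0],[0,0,0],[0,0,0],[0,0,0],[-0.01,0.001,0],[-0.02,0.002,0],[-0.03,0.003,0],[-0.03,0.003,0],[-0.03,0.003,0],[-0.03,0.003,0],[-0.03,0.003,0]], "jaw": [255,255,255,255,255,255,255,255,255,255,255,255]}}

```text
t: 9.17
eef_pos: [0.5294, 0.0658, 0.1918]
orientation: [0.776, 0.631, -0.001, -0.0]
ft_force: [0.1, -0.1, -2.4]
gripper_width: 0.0149
grip_force: 30.0
```

{"name": "drive_tool", "arguments": {"turn": [[0,0,0],[0,0,0],[0,0,0],[0,0,0],[0,0,0],[0,0,0],[0,0,0],[0,0,0],[0,0,0],[0,0,0],[0,0,0],[0,0,0]], "translation": [[-0.03,0.002,0],[-0.03,0.002,0],[-0.03,0.002,0],[-0.03,0.002,0],[-0.03,0.002,0],[-0.03,0.002,0],[-0.03,0.002,0],[-0.03,0.002,0],[-0.02,0.001,0],[-0.01,0.001,0],[0,0,0],[0,0,0]], "jaw": [255,255,255,255,255,255,255,255,255,255,255,255]}}

```text
t: 10.17
eef_pos: [0.4917, -0.1999, 0.1921]
orientation: [0.777, 0.629, -0.0, -0.001]
ft_force: [-0.1, 0.3, -1.5]
gripper_width: 0.0146
grip_force: 30.0
```

```bash
cat >> h.py <<'E'
MO=np.array([.5046,-.2297,.039]);YA=-12.0
def m2w(x,y,z):
    a=np.radians(YA);return MO+[x*np.cos(a)-y*np.sin(a),x*np.sin(a)+y*np.cos(a),z]
def inm(o):
    a=np.radians(YA);d=o['eef_pos']-MO;f=o['ft_force'];c,s=np.cos(a),np.sin(a)
    print('in mouth mm',np.round([1e3*(c*d[0]+s*d[1]),1e3*(-s*d[0]+c*d[1]),1e3*d[2]],2),'Fx',round(c*f[0]+s*f[1],2),'Fy',round(-s*f[0]+c*f[1],2),'Fz',round(f[2],2))
E
python3 - <<'E'
from h import *
o=st();inm(o);delta(m2w(-.014,0,.125),90+YA,o)
E
```

```text
t 10.17 pos [ 0.4917 -0.1999  0.1921] xdir 78.01 z [-9.e-04  8.e-04 -1.e+00] F [-0.13  0.27 -1.45] M [-0.   -0.08  0.03] w 0.0146 g 30.0
in mouth mm [-18.8   26.45 153.08] Fx -0.18 Fy 0.24 Fz -1.45
shift tool [-0.0265  0.0048  0.0281] turn/6deg [-0.01  -0.006  0.002]
```

{"name": "drive_tool", "arguments": {"turn": [[0,0,0],[0,0,0],[0,0,0],[0,0,0],[0,0,0],[0,0,0]], "translation": [[-0.013,0.0024,0.01],[-0.0135,0.0024,0.018],[0,0,0],[0,0,0],[0,0,0],[0,0,0]], "jaw": [255,255,255,255,255,255]}}

```text
t: 10.67
eef_pos: [0.4918, -0.2264, 0.165]
orientation: [0.777, 0.63, 0.0, 0.0]
ft_force: [0.5, 0.7, -1.8]
gripper_width: 0.015
grip_force: 30.0
```

Run:
```python
from h import *
o=st();inm(o);np.savez('w7',p=o['eef_pos'],q=o['orientation']);cv2.imwrite('pics/w7.png',manip.read_camera('wrist'))
```

```text
t 10.67 pos [ 0.4918 -0.2264  0.165 ] xdir 78.09 z [ 5.e-04 -0.e+00 -1.e+00] F [ 0.47  0.75 -1.77] M [-0.06 -0.1   0.01] w 0.015 g 30.0
in mouth mm [-13.16   0.55 126.04] Fx 0.31 Fy 0.83 Fz -1.77
```

View pics/w7.png

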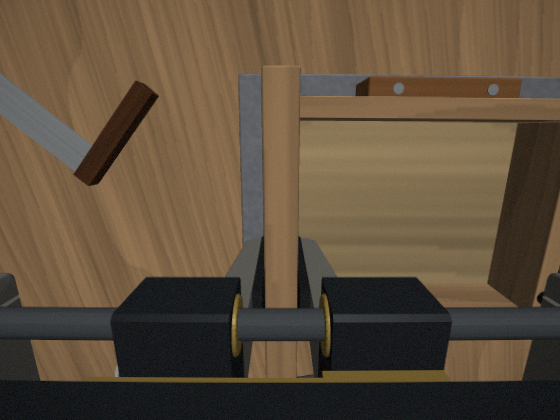

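The board hangs parallel to the open end. The tray's left side's outer top edge runs along row 97 and the jig's base edge along rows 75 to 78. I'll check yaw and y from those edges.

Run:
```python
from fit import *
np.set_printoptions(precision=4,suppress=True)
im=cv2.imread('pics/w7.png').astype(float);d=im[:,:,2]-im[:,:,0]
C=L('w7')
def edge(cols,r0,r1,sg):
    out=[]
    for c in cols:
        p=d[r0:r1,c-1:c+2].mean(1);g=np.maximum(sg*np.diff(p),0);g[g<.4*g.max()]=0;out.append((c,r0+(g*(np.arange(len(g))+.5)).sum()/g.sum()))
    return np.array(out)
for nm,e,z in(('side outer',edge(range(308,352,3),84,108,1),.109),('side inner',edge(range(310,500,8),110,130,1),.109),('base',edge(range(310,352,3),66,84,-1),.015)):
    X=plane(C,e,z);a=np.polyfit(X[:,0],X[:,1],1);print(nm,e[0],e[-1],'yaw',np.degrees(np.arctan(a[0])))
    th=np.radians(YA);y=(X-MO)@[-np.sin(th),np.cos(th),0];print(' mouth y mm',1e3*y.min(),1e3*np.median(y),1e3*y.max())
```

```text
side outer [308.   95.5] [350.   95.5] yaw -11.818159873699154
 mouth y mm 94.97381749650114 95.0143900785065 95.06711484620666
side inner [310.     120.2121] [494.     122.0238] yaw -12.1733959416248
 mouth y mm 77.74531348394332 78.17704699708747 78.3818629301509
base [310.   73.5] [349.   73.5] yaw -11.794608678959644
 mouth y mm 124.83494055659075 124.89450094662469 124.97115723479637
```

{"name": "drive_tool", "arguments": {"turn": [[0,0,0],[0,0,0],[0,0,0],[0,0,0],[0,0,0],[0,0,0],[0,0,0],[0,0,0],[0,0,0]], "translation": [[-0.0005,0,0.01],[0,0,0.02],[0,0,0.02],[0,0,0.02],[0,0,0.02],[0,0,0.006],[0,0,0],[0,0,0],[0,0,0]], "jaw": [255,255,255,255,255,255,255,255,255]}}

```text
t: 11.47
eef_pos: [0.4921, -0.2278, 0.0696]
orientation: [0.777, 0.63, 0.0, 0.001]
ft_force: [0.7, -0.8, -1.8]
gripper_width: 0.0148
grip_force: 30.0
```

```bash
python3 -c "
from h import *
o=st();inm(o)"
```

```text
t 11.47 pos [ 0.4921 -0.2278  0.0696] xdir 78.05 z [ 1.5e-03 -7.0e-04 -1.0e+00] F [ 0.67 -0.77 -1.82] M [-0.01 -0.06 -0.02] w 0.0148 g 30.0
in mouth mm [-12.58  -0.75  30.62] Fx 0.82 Fy -0.61 Fz -1.82
```

{"name": "drive_tool", "arguments": {"turn": [[0,0,0],[0,0,0],[0,0,0],[0,0,0]], "translation": [[0,0,0.0015],[0,0,0],[0,0,0.0015],[0,0,0]], "jaw": [255,255,255,255]}}

```text
t: 11.8
eef_pos: [0.4914, -0.2276, 0.0658]
orientation: [0.777, 0.63, 0.0, 0.0]
ft_force: [0.7, 0.4, -2.7]
gripper_width: 0.0148
grip_force: 30.0
```

```bash
python3 -c "
from h import *
o=st();inm(o)"
```

```text
t 11.8 pos [ 0.4914 -0.2276  0.0658] xdir 78.04 z [ 4.e-04 -2.e-04 -1.e+00] F [ 0.7   0.39 -2.71] M [-0.02 -0.05  0.05] w 0.0148 g 30.0
in mouth mm [-13.31  -0.67  26.81] Fx 0.6 Fy 0.53 Fz -2.71
```

{"name": "drive_tool", "arguments": {"turn": [[0,0,0],[0,0,0],[0,0,0],[0,0,0]], "translation": [[0,0,0.001],[0,0,0],[0,0,0],[0,0,0]], "jaw": [255,255,255,255]}}

```text
t: 12.13
eef_pos: [0.4913, -0.2275, 0.0646]
orientation: [0.777, 0.63, -0.0, -0.0]
ft_force: [0.0, 0.1, -2.0]
gripper_width: 0.0145
grip_force: 30.0
```

{"name": "drive_tool", "arguments": {"turn": [[0,0,0],[0,0,0],[0,0,0],[0,0,0]], "translation": [[0,0,0.0006],[0,0,0],[0,0,0],[0,0,0]], "jaw": [255,255,255,255]}}

```text
t: 12.47
eef_pos: [0.4913, -0.2275, 0.064]
orientation: [0.777, 0.63, -0.0, -0.0]
ft_force: [0.0, -0.3, -1.2]
gripper_width: 0.0145
grip_force: 30.0
```

```bash
python3 -c "
from h import *
o=st();inm(o)"
```

```text
t 12.47 pos [ 0.4913 -0.2275  0.064 ] xdir 78.04 z [-1.e-04  0.e+00 -1.e+00] F [ 0.03 -0.32 -1.22] M [-0.01 -0.04 -0.03] w 0.0145 g 30.0
in mouth mm [-13.44  -0.66  24.96] Fx 0.09 Fy -0.31 Fz -1.22
```

{"name": "drive_tool", "arguments": {"turn": [[0,0,0],[0,0,0],[0,0,0],[0,0,0]], "translation": [[0,0,0.0004],[0,0,0],[0,0,0],[0,0,0]], "jaw": [255,255,255,255]}}

```text
t: 12.8
eef_pos: [0.4914, -0.2276, 0.0638]
orientation: [0.777, 0.63, 0.0, 0.0]
ft_force: [-1.3, 1.7, 5.2]
gripper_width: 0.0145
grip_force: 30.0
```

{"name": "drive_tool", "arguments": {"turn": [[0,0,0],[0,0,0],[0,0,0],[0,0,0]], "translation": [[0,0,0.0004],[0,0,0],[0,0,0],[0,0,0]], "jaw": [255,255,255,255]}}

```text
t: 13.13
eef_pos: [0.4914, -0.2276, 0.0638]
orientation: [0.777, 0.63, 0.0, 0.0]
ft_force: [-2.9, 2.2, 10.7]
gripper_width: 0.0147
grip_force: 30.0
```

{"name": "drive_tool", "arguments": {"turn": [[0,0,0],[0,0,0],[0,0,0],[0,0,0],[0,0,0],[0,0,0],[0,0,0]], "translation": [[0,0,-0.0007],[0,0,0],[0.0006,0.0015,0],[0,0.0015,0],[0,0.0015,0],[0,0,0],[0,0,0]], "jaw": [255,255,255,255,255,255,255]}}

```text
t: 13.72
eef_pos: [0.4943, -0.2275, 0.0639]
orientation: [0.777, 0.63, -0.001, -0.001]
ft_force: [-7.8, 0.3, 10.4]
gripper_width: 0.0149
grip_force: 30.0
```

```bash
python3 -c "
from h import *
o=st();inm(o)"
```

```text
t 13.72 pos [ 0.4943 -0.2275  0.0639] xdir 78.05 z [-3.3e-03  9.0e-04 -1.0e+00] F [-7.82  0.31 10.36] M [0.07 1.5  0.02] w 0.0149 g 30.0
in mouth mm [-10.53  -0.04  24.88] Fx -7.72 Fy -1.32 Fz 10.36
```

{"name": "drive_tool", "arguments": {"turn": [[0,0,0],[0,0,0],[0,0,0],[0,0,0]], "translation": [[0,0.0005,0],[0,0,0],[0,0.0005,0],[0,0,0]], "jaw": [255,255,255,255]}}

```text
t: 14.05
eef_pos: [0.4943, -0.2275, 0.0638]
orientation: [0.777, 0.63, -0.002, -0.002]
ft_force: [-10.3, 1.2, 13.1]
gripper_width: 0.0153
grip_force: 30.0
```

```bash
python3 -c "
from h import *
o=st();inm(o)"
```

```text
t 14.05 pos [ 0.4943 -0.2275  0.0638] xdir 78.06 z [-0.0051  0.0014 -1.    ] F [-10.35   1.25  13.06] M [ 0.12  2.16 -0.01] w 0.0153 g 30.0
in mouth mm [-1.048e+01 -1.000e-02  2.484e+01] Fx -10.38 Fy -0.93 Fz 13.06
```

{"name": "drive_tool", "arguments": {"turn": [[0,0,0],[0,0,0],[0,0,0],[0,0,0]], "translation": [[0,0,-0.0008],[0,0,0],[0,0,0],[0,0,0]], "jaw": [255,255,255,255]}}

```text
t: 14.38
eef_pos: [0.4965, -0.2279, 0.0644]
orientation: [0.777, 0.629, -0.0, -0.0]
ft_force: [-2.9, 0.1, -0.3]
gripper_width: 0.0151
grip_force: 30.0
```

```bash
python3 -c "
from h import *
o=st();inm(o)"
```

```text
t 14.38 pos [ 0.4965 -0.2279  0.0644] xdir 78.02 z [-8.e-04  4.e-04 -1.e+00] F [-2.89  0.06 -0.34] M [-0.08  0.45 -0.28] w 0.0151 g 30.02
in mouth mm [-8.28  0.04 25.38] Fx -2.84 Fy -0.54 Fz -0.34
```

{"name": "drive_tool", "arguments": {"turn": [[0,0,0],[0,0,0],[0,0,0],[0,0,0]], "translation": [[0,0,-0.0006],[0,0,0],[0,0,0],[0,0,0]], "jaw": [255,255,255,255]}}

```text
t: 14.72
eef_pos: [0.4965, -0.2278, 0.065]
orientation: [0.777, 0.63, -0.0, -0.0]
ft_force: [-3.6, 0.9, -3.1]
gripper_width: 0.0146
grip_force: 30.0
```

```bash
python3 -c "
from h import *
o=st();inm(o)"
```

```text
t 14.72 pos [ 0.4965 -0.2278  0.065 ] xdir 78.03 z [-8.e-04  5.e-04 -1.e+00] F [-3.56  0.92 -3.09] M [ 0.27  0.37 -0.27] w 0.0146 g 30.02
in mouth mm [-8.32  0.12 25.97] Fx -3.68 Fy 0.16 Fz -3.09
```

{"name": "drive_tool", "arguments": {"turn": [[0,0,0.04],[0,0,0],[0,0,0],[0,0,0],[0,0,0]], "translation": [[0,0,0.0005],[0,0,0],[0,0.0005,0],[0,0,0],[0,0,0]], "jaw": [255,255,255,255,255]}}

```text
t: 15.13
eef_pos: [0.4966, -0.2279, 0.0647]
orientation: [0.778, 0.628, -0.0, -0.001]
ft_force: [-5.6, 1.5, -0.5]
gripper_width: 0.0149
grip_force: 30.0
```

```bash
python3 -c "
from h import *
o=st();inm(o)"
```

```text
t 15.13 pos [ 0.4966 -0.2279  0.0647] xdir 77.81 z [-1.4e-03  5.0e-04 -1.0e+00] F [-5.63  1.53 -0.46] M [ 0.23  0.8  -0.08] w 0.0149 g 30.0
in mouth mm [-8.21  0.07 25.68] Fx -5.83 Fy 0.33 Fz -0.46
```

{"name": "drive_tool", "arguments": {"turn": [[0,0,0.01],[0,0,0],[0,0,0],[0,0,0],[0,0,0],[0,0,0]], "translation": [[0,0.0004,0],[0,0.0004,0],[0,0,0],[0,0,0],[0,0,0],[0,0,0]], "jaw": [255,255,255,255,255,255]}}

```text
t: 15.63
eef_pos: [0.4966, -0.2279, 0.0647]
orientation: [0.778, 0.628, -0.001, -0.001]
ft_force: [-9.2, 2.2, 3.5]
gripper_width: 0.0148
grip_force: 30.0
```

```bash
python3 -c "
from h import *
o=st();inm(o)"
```

```text
t 15.63 pos [ 0.4966 -0.2279  0.0647] xdir 77.76 z [-2.9e-03  8.0e-04 -1.0e+00] F [-9.15  2.17  3.54] M [ 0.25  1.25 -0.04] w 0.0148 g 30.0
in mouth mm [-8.22  0.06 25.71] Fx -9.41 Fy 0.22 Fz 3.54
```

{"name": "drive_tool", "arguments": {"turn": [[0,0,0.01],[0,0,0],[0,0,0],[0,0,0],[0,0,0],[0,0,0]], "translation": [[0,0,-0.0004],[0,0.0005,0],[0,0,0],[0,0,0],[0,0,0],[0,0,0]], "jaw": [255,255,255,255,255,255]}}

```text
t: 16.13
eef_pos: [0.4965, -0.2279, 0.0647]
orientation: [0.779, 0.627, -0.001, -0.002]
ft_force: [-8.9, 0.8, 1.3]
gripper_width: 0.0149
grip_force: 30.0
```

```bash
python3 -c "
from h import *
o=st();inm(o)"
```

```text
t 16.13 pos [ 0.4965 -0.2279  0.0647] xdir 77.72 z [-0.0039  0.0012 -1.    ] F [-8.93  0.83  1.32] M [0.21 1.33 0.02] w 0.0149 g 29.99
in mouth mm [-8.27  0.11 25.72] Fx -8.9 Fy -1.04 Fz 1.32
```

{"name": "drive_tool", "arguments": {"turn": [[0,0,0],[0,0,0],[0,0,0],[0,0,0],[0,0,0],[0,0,0],[0,0,0],[0,0,0],[0,0,0],[0,0,0],[0,0,0],[0,0,0]], "translation": [[0,0,-0.0002],[0,0.0005,0],[0,0,0],[0,0,0],[0,0,0],[0,0,0],[0,0,0],[0,0,0],[0,0,0],[0,0,0],[0,0,0],[0,0,0]], "jaw": [255,255,255,255,255,255,255,255,255,255,255,255]}}

```text
t: 17.13
eef_pos: [0.4965, -0.2279, 0.0647]
orientation: [0.779, 0.627, -0.001, -0.002]
ft_force: [-9.8, 2.3, 0.2]
gripper_width: 0.0152
grip_force: 30.0
```

{"name": "drive_tool", "arguments": {"turn": [[0,0,0],[0,0,0],[0,0,0],[0,0,0],[0,0,0],[0,0,0],[0,0,0],[0,0,0],[0,0,0],[0,0,0],[0,0,0],[0,0,0]], "translation": [[0,0,0],[0,0,0],[0,0,0],[0,0,0],[0,0,0],[0,0,0],[0,0,0],[0,0,0],[0,0,0],[0,0,0],[0,0,0],[0,0,0]], "jaw": [255,255,255,255,255,255,255,255,255,255,255,255]}}

```text
t: 18.13
eef_pos: [0.4965, -0.2279, 0.0647]
orientation: [0.779, 0.627, -0.001, -0.002]
ft_force: [-10.2, 1.4, -0.0]
gripper_width: 0.015
grip_force: 30.0
```

```bash
python3 -c "
from h import *
o=st();inm(o);cv2.imwrite('pics/w8.png',manip.read_camera('wrist'))"
```

```text
t 18.13 pos [ 0.4965 -0.2279  0.0647] xdir 77.72 z [-0.0049  0.0014 -1.    ] F [-1.015e+01  1.360e+00 -1.000e-02] M [0.17 1.52 0.04] w 0.015 g 29.99
in mouth mm [-8.3   0.11 25.74] Fx -10.21 Fy -0.78 Fz -0.01
```

View pics/w8.png

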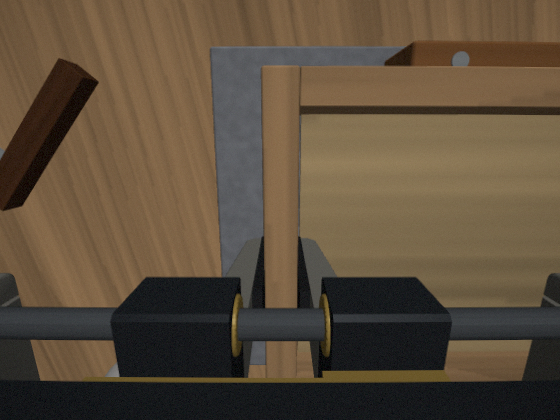

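The left end is flush with the side's outer face (both edges at row 67) and the board closes the open end without a gap. The push has held steady at about 10 N for 2 s. The yaw moment is near zero, so both sides share the load. Handing in.

```bash
python3 -c "
from h import *
print(manip.hand_in());o=st();inm(o)"
```

```text
the job is handed in; nothing more can be done
None
the job is handed in; nothing more can be done
```

The job is handed in, with no verdict shown to me. The end board stands on the rest strip across the open end, flush at the left end (the only one I could see), held by its middle and pressed against the tray at about 10 N, with the load balanced between the two sides.

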